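# Blow the spacer blocks clean and bin the loose fittings

## Task

A printing jig has been taken apart on the bench. Lift the counterweighted lid of the blow-off box over until it rests wide open by itself, drop every machined spacer block lying on the table into the box, shut the lid, and only then press the spring pedal right down to its stop, hold it there for a good second and let it up (never press it while the lid is open). The push-in fittings and star knobs from the jig go into the standing parts bin, at any time; at the end the lid is shut and the cup, loupe and counter have been left where they stood.

Things in the scene. Friction and masses are not known exactly. Their poses are not given: they have to be found in the camera images.
- blowoff_box: grey open-topped sheet metal box fixed to the table, 120 (x) x 160 (y) x 70 mm high, walls and floor 5 mm thick, origin at the centre of its underside; its front (the side with the lid's handle) faces its own -x. Its lid closes the whole mouth.
- box_floor (a point): centre of the inner floor of the blow-off box, 5 mm over the table; axes as the box. The inside is 110 (x) x 150 (y) mm and 65 mm deep.
- lid_hinge (a point): middle of the lid's hinge line (along the box's y), 66 mm behind the box's centre (+x) and 72.5 mm over the table; axes as the box.
- lid (a joint): hinge of the aluminium lid, rad: 0 shut, grows as the front of the lid rises, 1.85 at its open stop (leaning back 16 degrees past upright). A steel counterweight roller (36 mm thick, 22 mm behind and 55 mm above the hinge when shut) makes it fall shut by itself below about 0.97 rad and fall open by itself above that; it takes about 1 N at the bar and is damped.
- lid_bar (a point): middle of the lid's black grip bar, a round bar 12 mm thick along the box's y, 166 mm from the hinge line (in the lid's plane, at hinge height when shut, 34 mm clear of the box's front wall); the free length between its two arms is 96 mm. Nothing lies within 34 mm of it on the hinge side except the arms.
- pedal_base: steel base plate of the spring pedal, fixed to the table, 95 (x) x 80 (y) mm, origin at the centre of its underside; the pedal's free end points to its -x.
- pedal_hinge (a point): middle of the pedal's hinge line (along the base's y), 35 mm behind the base's centre (+x) and 24 mm over the table; axes as the base.
- pedal_pad (a point): point to press: on the top of the pedal's ribbed black rubber pad (50 x 54 mm), 60 mm in front of the hinge, on the middle line; about 47 mm over the table when up, 31 mm when fully down. Moves with the pedal.
- pedal (a joint): hinge of the pedal, rad: 0 up (sloping up to its free end by 0.28 rad), 0.28 fully down on its stop (level). Its spring takes about 3 N at the pad to start and 13 N at the stop and lifts it by itself when let go.
- parts_bin: loose small open red parts bin, 110 (x) x 80 (y) x 50 mm high, walls and floor 2 mm thick, the wall at its own -x only 26 mm high, 110 g; origin at the centre of its underside. Stands on the open table beyond the loose parts, beside the pedal (which of the two is left varies). The small white clips on its floor are only drawn, not solid.
- block_flat: machined off-white spacer block 20 (x) x 50 (y) x 12 mm high, 32 g, origin at the centre of its underside, z up as it lies at the start. May be absent from a run.
- block_mid: machined off-white spacer block 25 (x) x 40 (y) x 18 mm high, 49 g, origin at the centre of its underside. May be absent from a run.
- block_cube: machined off-white spacer block 30 x 30 x 30 mm, 73 g, origin at the centre of its underside. May be absent from a run.
- fitting_1: brass-coloured push-in air fitting 16 (x) x 38 (y) x 14 mm high as it lies, 30 g, origin under its centre. May be absent from a run.
- fitting_2: another push-in air fitting, the same as fitting_1. May be absent from a run.
- star_knob: black five-lobed star knob 40 x 39 x 22 mm, 40 g, origin at the centre of its underside. May be absent from a run.
- ink_cup: bystander: open off-white mixing cup, 63 mm across, 62 mm high, loose; leave it where it stands. Origin at the centre of its underside.
- loupe: bystander: black folding loupe 40 x 40 x 42 mm, loose; leave it.
- tally_counter: bystander: round hand counter 52 x 46 x 21 mm, loose; leave it.
Mind the look-alikes: they are no part of the job. What is shaped like the block_flat but green or pink is not meant.

How it is judged:
By the outcome, as a careful person would: the job done as asked, in the order asked, and still so for the second after the job is handed in, with the robot touching nothing.
Of block_flat, block_mid, block_cube only 2 to 3 are there at a start; the rules pass over those that are not, and their reading is None.
Of fitting_1, fitting_2, star_knob only 2 to 3 are there at a start; the rules pass over those that are not, and their reading is None.
At some moment in a run one of block_flat, block_mid, block_cube, fitting_1, fitting_2, star_knob may be knocked a few centimetres aside while the robot is not near it.
Once in a run the grip may slacken for a moment while it holds something.
It also fails if it takes over 192 s, if anything falls off the work surface, if the arm or the gripper's body presses on something with over 40 N, if the wrist force passes 120 N, or if a joint passes its speed limit or range.

## Robot

A 6-joint arm with a two-finger parallel gripper is mounted at the origin on a cart in front of the work surface, level with it; the furniture and walls round the work are solid. World frame = base frame: x ahead of the robot, y to its left, z up, the work surface at z = 0. Lengths are in m, angles in rad, forces in N, time in s.
With the tool pointing down it reaches from about 0.35 to 1 m from the base axis. Payload 7.1 kg.
Tool frame: the origin (TCP) lies midway between the tips of the shut fingers; the grasp point (between the pads) lies 19 mm behind it; x points along the fingers, y is the direction in which the jaws open and shut, and the axes are right-handed (so a half turn about x gives the same grasp; the last joint's range is limited). The gripper opens to 85 mm and grips with 20 to 120 N. Pads are 22 mm wide; open, the fingers measure 114 mm over their backs; the gripper's body (76 mm by 85 mm) begins 54 mm behind the grasp point. The pads swing forward as they close: fully open they stand 13 mm farther back than shut.
Start: joints at [-1.218, 0.423, 1.63, -0, 1.089, -0.019], TCP at [0.227, -0.582, 0.231] pointing down, gripper open.
Joint ranges: [-3, 3], [-0.9, 2.11], [0.09, 2.58], [-1.31, 4.45], [0.11, 2.69], [-2.54, 2.54]. Speed limits (rad/s): [2.39, 2.39, 3.01, 3.14, 3.14, 3.14].

## Interface

Orientations are given as a 3x3 rotation matrix whose columns are the frame's x, y, z axes.
In Python, from plant import robot gives the robot as it stands. The module is installed in compiled form; this text tells all that it offers.
- The arm moves only by the tool apply_moves, never from a script. Its argument "plan" is text: rows parted by semicolons, each of 6 numbers parted by spaces: the shift along the tool's x, y, z in mm, then the turn, a rotation vector about the tool's x, y, z in rad. In form: tx ty tz wx wy wz; .... A call has 1 to 8 rows; each row is the pose to reach, as a shift and turn from the pose measured when the call began, along the tool's axes at that moment; what a row does not reach only later rows make up. A row lasts 1/10 s, in which the tool goes at most 50 mm and 8.59 degrees, less where a joint would pass 70% of its speed; a pose out of reach is approached as far as the arm can. A call with a gripper value outside its range is refused whole. "grip" is the opening, from -1 (shut) to 1 (fully open), set as the call begins (left out, the last holds). The fingers move at their own pace and stop on an object; "force" is the grip in N (left out, the last holds). Time passes only in rows, so rows that repeat a pose let the fingers close. It gives the time, the measured TCP pose, the force and the opening at its end, in the units of the state.
- robot.observe(): the state, without advancing time (a new reading comes with each control period).
- robot.grab_frame(name): name is "side" or "top" or "wrist"; returns the picture (480x640x3 uint8, red, green, blue); there is no depth.
- robot.get_calibration(name): a dict with "fx", "fy", "cx", "cy" (pixels), "R" (3x3) and "t" (3): a world point X has camera coordinates R X + t. Camera axes: x right, y down, z forward; pixel columns grow to the right and rows downward; lengths in m; the calibration is good to about 2 mm. A picture is of the moment at which its call begins: read the wrist's pose just before it. get_calibration takes no time and is no camera call; for the wrist camera it gives the pose at the moment of the call.
- robot.sign_off(): hands the job in, once; it reports no verdict.
The state is a dict: "time": time; "joint_positions": joint angles; "dq": joint speeds; "joint_torque": joint torques, N m; "ee_pos": TCP position; "tcp_rot": TCP orientation; "contact_force": force on the tool from outside, world axes, zero at the start; "ft_torque": the same for the moment, N m; "finger_gap": opening from 0.0 (shut) to 1.0 (fully open).
Only numpy, scipy, OpenCV 4.12 (cv2) and the standard library are available. Lean on these libraries where they do the work, as an engineer would, in place of code of your own. Each camera call takes 0.05 s, during which the arm holds its last target. There are 200 camera calls.

## Working session

There is one attempt and no reset: what is moved stays moved. The work goes in short steps, Python scripts to look and compute and a tool call to move; the robot and the scene stay as the last step left them, time stands still between calls to the robot, and variables do not carry over. Pictures are saved under pics/ and viewed, about 12 in all and at most 16, crops included, and the job is handed in when it is done.

Besides the shell and the picture viewer there is one more tool, called after "Emit:" as name(argument=value, ...), one argument or row to a line, values as JSON. apply_moves: Moves the arm, as the interface text tells. Its arguments: {"type":"object","properties":{"plan":{"type":"string"},"grip":{"type":"number"},"force":{"type":"number"}},"required":["plan"]}

```bash
ls; mkdir -p pics; python3 - <<'E'
from plant import robot
import cv2,numpy as np
for n in("side","top"):
    f=robot.grab_frame(n); cv2.imwrite(f"pics/{n}0.png",f[:,:,::-1]); c=robot.get_calibration(n)
    print(n,c["fx"],c["fy"],c["cx"],c["cy"],np.round(c["R"],3).tolist(),np.round(c["t"],3), "pos",np.round(-np.array(c["R"]).T@c["t"],3))
s=robot.observe(); print(s)
E
```

```text
pics
side 457.1424443470851 457.1424443470851 324.76992356817027 245.46899652206145 [[-0.999, 0.025, 0.021], [-0.004, 0.537, -0.844], [-0.033, -0.843, -0.537]] [0.552 0.031 1.297] pos [0.594 1.063 0.71 ]
top 596.2904619410914 596.2904619410914 324.6746781321512 235.54407056623748 [[0.02, -1.0, 0.001], [-0.998, -0.02, -0.059], [0.059, -0.0, -0.998]] [0.054 0.548 1.41 ] pos [0.462 0.065 1.44 ]
{'time': 0.1, 'joint_positions': array([-1.21798941e+00,  4.23780751e-01,  1.63061477e+00,  3.98052427e-06,
        1.08862928e+00, -1.90174588e-02]), 'dq': array([ 0.00023003, -0.00216694, -0.00183837, -0.0014076 ,  0.00081893,
        0.00014222]), 'joint_torque': array([ 3.25667716e-04, -5.58428264e+01, -2.82444298e+01, -1.48832614e-04,
        2.97050676e-03,  6.74094679e-06]), 'ee_pos': array([ 0.22691245, -0.58181115,  0.23061277]), 'tcp_rot': array([[-4.91544135e-04,  3.63313673e-01, -9.31666750e-01],
       [ 1.34515278e-03, -9.31665780e-01, -3.63314004e-01],
       [-9.99998974e-01, -1.43181898e-03, -3.07575452e-05]]), 'contact_force': array([-0.26472394,  0.78879693,  0.11671254]), 'ft_torque': array([0.02668586, 0.03058943, 0.00824033]), 'finger_gap': 0.9992430015973662}
```

View pics/top0.png

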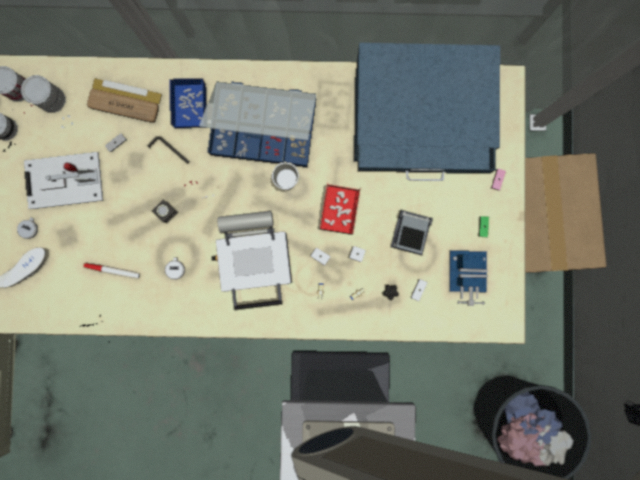

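View pics/side0.png

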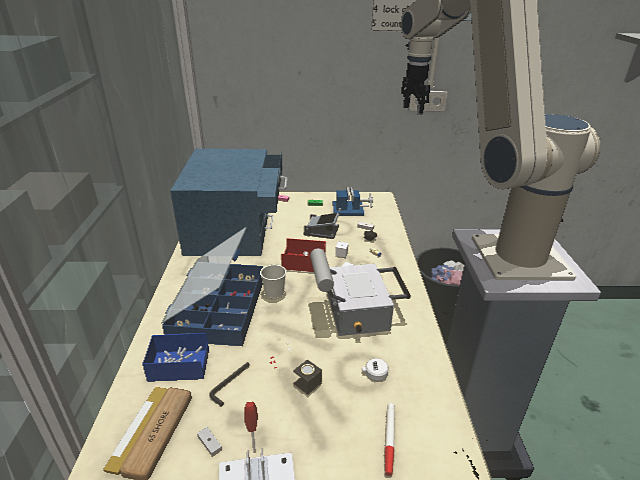

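```bash
cat > h.py <<'E'
from plant import robot
import cv2,numpy as np
np.set_printoptions(precision=4,suppress=True)
def ray(n,u,v,z,c=None):
    c=c or robot.get_calibration(n); R=np.array(c["R"]);o=-R.T@c["t"]
    d=R.T@np.array([(u-c["cx"])/c["fx"],(v-c["cy"])/c["fy"],1]); return o+d*(z-o[2])/d[2]
def proj(c,X):
    p=np.array(c["R"])@X+c["t"]; return np.array([c["fx"]*p[0]/p[2]+c["cx"],c["fy"]*p[1]/p[2]+c["cy"]])
def grab(n,name=None):
    c=robot.get_calibration(n); f=robot.grab_frame(n)[:,:,::-1].copy()
    if name: cv2.imwrite(f"pics/{name}.png",f)
    return f,c
def to_tool(p,s=None):
    "world target -> tool-axis shift mm"
    s=s or robot.observe(); return s["tcp_rot"].T@(np.array(p)-s["ee_pos"])*1000
E
python3 - <<'E'
from h import *
f=cv2.imread("pics/top0.png"); x0,y0=205,165
cv2.imwrite("pics/crop1.png",cv2.resize(f[y0:y0+150,x0:x0+250],None,fx=3.2,fy=3.2,interpolation=cv2.INTER_CUBIC))
for n,u,v,z in[("b321",321,256,.015),("b357",357,254,.03),("b419",419,290,.012),("f321",321,290,.014),("f356",356,294,.014),("knob",391,292,.02),("bin",340,209,.04),("lidc",253,262,.075),("bar",257,302,.0725),("pedal",411,232,.04)]: print(n,ray("top",u,v,z))
hsv=cv2.cvtColor(f,cv2.COLOR_BGR2HSV)
def cc(m,name,z,amin=30):
    n,l,s,_=cv2.connectedComponentsWithStats(m)
    for i in range(1,n):
        x,y,w,h,a=s[i]
        if a>amin and 205<x<455 and 165<y<315:
            c,_=cv2.findContours((l==i).astype(np.uint8),0,2); r=cv2.minAreaRect(c[0]); 
            b=np.array([ray("top",*q,z)[:2] for q in cv2.boxPoints(r)]); e=[np.linalg.norm(b[1]-b[0])*1e3,np.linalg.norm(b[2]-b[1])*1e3]
            d=b[1]-b[0] if e[0]>e[1] else b[2]-b[1]
            print(name,a,np.round(r[0],1),"c",b.mean(0),"size",np.round(e),"long axis deg",np.degrees(np.arctan2(d[1],d[0])).round(1))
cc(cv2.inRange(hsv,(0,0,190),(179,45,255)),"white",.02)
cc(cv2.inRange(hsv,(0,0,0),(179,255,60)),"black",.02)
cc(cv2.inRange(hsv,(0,150,80),(8,255,255)),"red",.04,100)
E
```

```text
b321 [0.498  0.0723 0.015 ]
b357 [ 0.504  -0.0128  0.03  ]
b419 [ 0.4216 -0.1631  0.012 ]
f321 [0.4171 0.0707 0.014 ]
f356 [ 0.4092 -0.0128  0.014 ]
knob [ 0.4158 -0.0954  0.02  ]
bin [0.609  0.0296 0.04  ]
lidc [0.4797 0.2272 0.075 ]
bar [0.3887 0.2159 0.0725]
pedal [ 0.558  -0.1384  0.04  ]
white 272 [286.1 178.7] c [0.6815 0.1597] size [42. 42.] long axis deg -152.3
white 155 [424.  176.5] c [ 0.6935 -0.171 ] size [77. 12.] long axis deg -88.8
white 107 [239.6 205.2] c [0.6155 0.2695] size [46. 38.] long axis deg -81.7
white 134 [418.6 257.9] c [ 0.4979 -0.16  ] size [43. 27.] long axis deg -76.8
white 145 [298.8 264.8] c [0.4759 0.1246] size [37. 55.] long axis deg -172.4
white 190 [304.6 274.2] c [0.4539 0.1103] size [59. 29.] long axis deg -21.4
white 54 [315.3 286.1] c [0.4261 0.0844] size [45. 13.] long axis deg -56.9
black 121 [384.5 169. ] c [ 0.7097 -0.0759] size [123.   5.] long axis deg -88.8
black 381 [411.3 237.7] c [ 0.5457 -0.1422] size [43. 51.] long axis deg -103.9
black 119 [390. 292.] c [ 0.4158 -0.0931] size [28. 28.] long axis deg -88.9
black 155 [257.5 304.2] c [0.3808 0.2204] size [108.   8.] long axis deg -81.9
red 996 [339.1 209.3] c [0.6083 0.0316] size [104.  76.] long axis deg -8.5
```

View pics/crop1.png

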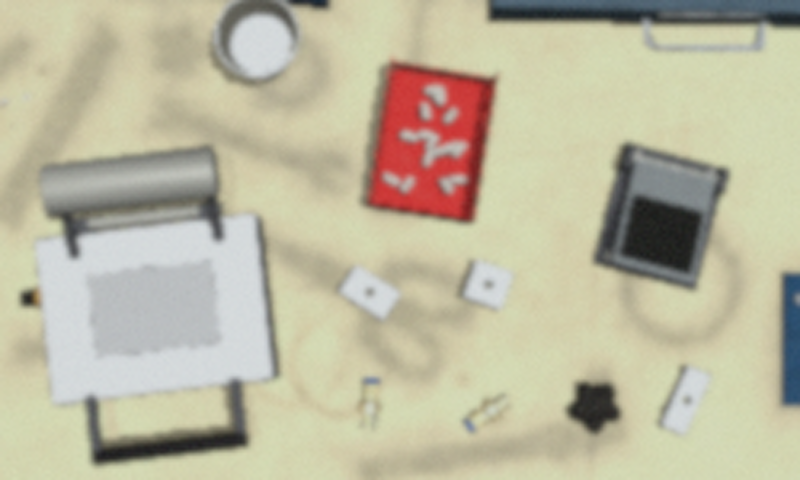

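All six parts are present. Blocks: mid (321,256), cube (357,254), flat (419,290). Fittings: (321,290) and (356,294). Star knob: (391,292). Look-alikes rejected: pink (498,180), green (484,226). The clips in the bin are only drawn. The lid comes first: I'll move above the bar at about (258,304).

```bash
cat >> h.py <<'E'
from scipy.spatial.transform import Rotation as Ro
def Rdown(deg):
    a=np.radians(deg); x=np.array([0,0,-1.]);y=np.array([np.cos(a),np.sin(a),0]); return np.c_[x,y,np.cross(x,y)]
def go(p,deg=None,half=True):
    s=robot.observe(); T=s["tcp_rot"]; d=to_tool(p,s)
    w=np.zeros(3)
    if deg is not None:
        w=min((Ro.from_matrix(T.T@Rdown(deg+k)).as_rotvec() for k in ((0,180) if half else (0,))),key=np.linalg.norm)
    print("t",np.round(d,1),"w",np.round(w,3),"rows>=",max(np.linalg.norm(d)/50,np.degrees(np.linalg.norm(w))/8.59).round(1),"grasp",s["time"],s["ee_pos"],s["finger_gap"].round(3))
E
python3 - <<'E'
from h import *
b=ray("top",257.5,304.2,.0725); print(b)
c=robot.get_calibration("top"); f=cv2.imread("pics/top0.png")
hsv=cv2.cvtColor(f,cv2.COLOR_BGR2HSV); m=cv2.inRange(hsv,(0,0,0),(179,255,60))[295:312,228:288]
ys,xs=np.nonzero(m); vx,vy,x0,y0=cv2.fitLine(np.c_[xs+228,ys+295].astype(np.float32),2,0,.01,.01).ravel()
A=ray("top",x0-20*vx,y0-20*vy,.0725);B=ray("top",x0+20*vx,y0+20*vy,.0725);print(A,B,"yaw",np.degrees(np.arctan2(*(A-B)[:2]))*-1)
# lid rear-edge line & white lid rect
m=cv2.inRange(hsv,(0,0,185),(179,40,255)); m[:,:212]=0;m[:,295:]=0;m[:228]=0;m[292:]=0
m=cv2.morphologyEx(m,cv2.MORPH_CLOSE,np.ones((25,25)))
c_,_=cv2.findContours(m,0,2);r=cv2.minAreaRect(max(c_,key=cv2.contourArea));print(r); bb=np.array([ray("top",*q,.075) for q in cv2.boxPoints(r)]);print(bb,bb.mean(0))
go([b[0],b[1],.2],7.5)
E
```

```text
[0.3838 0.2146 0.0725]
[0.3773 0.2599 0.0725] [0.3901 0.1696 0.0725] yaw 8.043253924841402
((252.10821533203125, 261.278076171875), (55.01185607910156, 71.76142120361328), 83.9909896850586)
[[0.5335 0.3191 0.075 ]
 [0.5541 0.156  0.075 ]
 [0.4293 0.1398 0.075 ]
 [0.409  0.3021 0.075 ]] [0.4815 0.2292 0.075 ]Traceback (most recent call last):
  File "<stdin>", line 11, in <module>
  File "h.py", line 24, in go
    print("t",np.round(d,1),"w",np.round(w,3),"rows>=",max(np.linalg.norm(d)/50,np.degrees(np.linalg.norm(w))/8.59).round(1),"grasp",s["time"],s["ee_pos"],s["finger_gap"].round(3))
                                                                                                                                                           ^^^^^^^^^^^^^^^^^^^^^
AttributeError: 'float' object has no attribute 'round'
```

```bash
sed -i 's/s\["finger_gap"\].round(3)/round(s["finger_gap"],3)/' h.py; python3 -c "
from h import *
go([.383,.215,.2],7.5)"
```

```text
t [  31.6 -685.6 -434.9] w [-1.33  -0.001  0.001] rows>= 16.3 grasp 0.1 [ 0.2269 -0.5818  0.2306] 0.999
```

Emit:
apply_moves(
  plan="30 -286 -318 -0.8 0 0;30 -286 -318 -0.8 0 0;30 -286 -318 -0.8 0 0;30 -286 -318 -0.8 0 0;30 -286 -318 -0.8 0 0;30 -286 -318 -0.8 0 0;30 -286 -318 -0.8 0 0;30 -286 -318 -0.8 0 0",
  grip=-0.25,
)

```text
time: 0.9
ee_pos: [0.4066, -0.2238, 0.2029]
tcp_rot: [[-0.0, 0.921, -0.389], [0.001, -0.389, -0.921], [-1.0, -0.001, -0.001]]
contact_force: [0.5, -0.8, 0.5]
finger_gap: 0.373
```

```bash
python3 -c "
from h import *
go([.383,.215,.2],7.5)"
```

```text
t [   3.5 -192.3 -395.1] w [-0.53  -0.001  0.001] rows>= 8.8 grasp 0.9 [ 0.4066 -0.2238  0.2029] 0.373
```

Emit:
apply_moves(
  plan="3 -192 -395 -0.53 0 0;3 -192 -395 -0.53 0 0;3 -192 -395 -0.53 0 0;3 -192 -395 -0.53 0 0;3 -192 -395 -0.53 0 0;3 -192 -395 -0.53 0 0;3 -192 -395 -0.53 0 0;3 -192 -395 -0.53 0 0",
)

```text
time: 1.7
ee_pos: [0.3847, 0.1757, 0.2008]
tcp_rot: [[-0.0, 0.991, 0.131], [0.001, 0.131, -0.991], [-1.0, -0.0, -0.001]]
contact_force: [1.4, -0.3, 0.7]
finger_gap: 0.368
```

```bash
python3 -c "
from h import *
go([.383,.215,.2],7.5)
f,c=grab('wrist','w1'); print(proj(c,np.array([.383,.215,.0725])))"
```

```text
t [  0.9   3.4 -39.2] w [-0.    -0.001  0.   ] rows>= 0.8 grasp 1.7 [0.3847 0.1757 0.2008] 0.368
[322.743  167.0814]
```

View pics/w1.png

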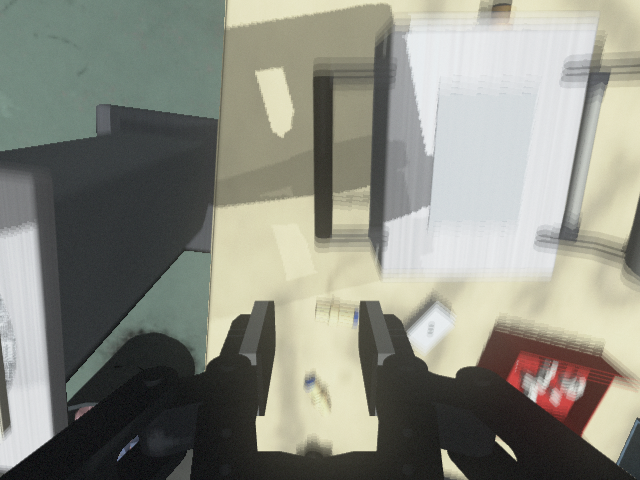

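The bar is at (322,153), parallel to the jaws' pads and between the fingers' columns, as projected (322,167). Descending.

Emit:
apply_moves(
  plan="1 0 -41 0 0 0;50 0 -41 0 0 0;100 0 -41 0 0 0;145 0 -41 0 0 0;145 0 -41 0 0 0;145 0 -41 0 0 0",
)

```text
time: 2.35
ee_pos: [0.3792, 0.223, 0.0563]
tcp_rot: [[-0.001, 0.991, 0.134], [0.004, 0.134, -0.991], [-1.0, -0.001, -0.004]]
contact_force: [-0.5, 0.3, 0.7]
finger_gap: 0.375
```

Emit:
apply_moves(
  plan="0 0 0 0 0 0;0 0 0 0 0 0;0 0 0 0 0 0;0 0 0 0 0 0",
  grip=-1,
  force=25,
)

```text
time: 2.75
ee_pos: [0.382, 0.2239, 0.0589]
tcp_rot: [[0.005, 0.991, 0.134], [0.007, 0.134, -0.991], [-1.0, 0.006, -0.006]]
contact_force: [5.7, -3.0, -1.5]
finger_gap: 0.127
```

```bash
python3 -c "
from h import *
s=robot.observe();print(s['ee_pos'],s['contact_force'],s['finger_gap'],s['time'])
f,c=grab('wrist')
p0=s['ee_pos'];e=np.array([np.cos(np.radians(7.5)),np.sin(np.radians(7.5)),0])
for th in (.3,.6,.9,1.2,1.5,1.78):
    d=.166*((1-np.cos(th))*e+np.array([0,0,np.sin(th)])); print(th,np.round(s['tcp_rot'].T@d*1000,1))
"
```

```text
[0.382  0.2239 0.0589] [ 5.7241 -3.     -1.5298] 0.12661983377280872 2.75
0.3 [-49.    7.7  -0.3]
0.6 [-93.5  29.6  -0.5]
0.9 [-129.6   63.6   -0.6]
1.2 [-154.   106.8   -0.6]
1.5 [-164.6  155.3   -0.5]
1.78 [-161.1  201.5   -0.3]
```

Emit:
apply_moves(
  plan="-25 2 0 0 0 0;-49 8 0 0 0 0;-72 17 0 0 0 0;-94 29 0 0 0 0;-113 45 0 0 0 0;-130 63 0 0 0 0;-144 83 0 0 0 0;-155 106 0 0 0 0",
)

```text
time: 3.6
ee_pos: [0.4861, 0.2379, 0.2184]
tcp_rot: [[0.007, 0.991, 0.133], [0.01, 0.133, -0.991], [-1.0, 0.008, -0.009]]
contact_force: [-2.0, 5.4, -0.9]
finger_gap: 0.127
```

```bash
python3 -c "
from h import *
s=robot.observe();p=s['ee_pos'];print(p,s['contact_force'],s['finger_gap'],s['time'])
p0=np.array([.382,.2239,.0589]);e=np.array([np.cos(np.radians(7.5)),np.sin(np.radians(7.5)),0]);
d=p-p0;print('theta',np.arctan2(d[2],.166-d@e))
for th in (1.3,1.4,1.5,1.6,1.7,1.78):
    t=p0+.166*((1-np.cos(th))*e+np.array([0,0,np.sin(th)])); print(th,np.round(to_tool(t,s),1))
"
```

```text
[0.4861 0.2379 0.2184] [-2.009   5.3711 -0.8833] 0.12654557271688732 3.6
theta 1.2055240786807864
1.3 [-0.3 16.6  0.3]
1.4 [-3.8 32.8  0.4]
1.5 [-5.7 49.3  0.4]
1.6 [-5.9 65.9  0.4]
1.7 [-4.4 82.4  0.5]
1.78 [-2.1 95.5  0.6]
```

Emit:
apply_moves(
  plan="0 17 0 0 0 0;-4 33 0 0 0 0;-6 49 0 0 0 0;-6 66 0 0 0 0;-4 82 0 0 0 0;-2 97 0 0 0 0;-2 97 0 0 0 0",
)

```text
time: 4.3
ee_pos: [0.5842, 0.2515, 0.2242]
tcp_rot: [[0.012, 0.991, 0.133], [0.012, 0.133, -0.991], [-1.0, 0.014, -0.011]]
contact_force: [1.1, 1.4, 7.3]
finger_gap: 0.13
```

Emit:
apply_moves(
  plan="0 0 0 0 0 0;0 0 0 0 0 0;0 0 0 0 0 0;-30 -4 0 0 0 0;-70 -4 0 0 0 0;-110 -4 0 0 0 0",
  grip=-0.3,
)

```text
time: 4.9
ee_pos: [0.5777, 0.2492, 0.3348]
tcp_rot: [[0.01, 0.991, 0.133], [0.011, 0.133, -0.991], [-1.0, 0.012, -0.01]]
contact_force: [1.0, 0.8, 0.6]
finger_gap: 0.352
```

```bash
python3 -c "
from h import *
go([.48,.03,.25],30)
f,c=grab('side','s1');grab('top','t1')"
```

```text
t [  81.3 -126.9  205.1] w [-0.39  -0.008 -0.013] rows>= 5.1 grasp 4.9 [0.5777 0.2492 0.3348] 0.352
```

View pics/s1.png

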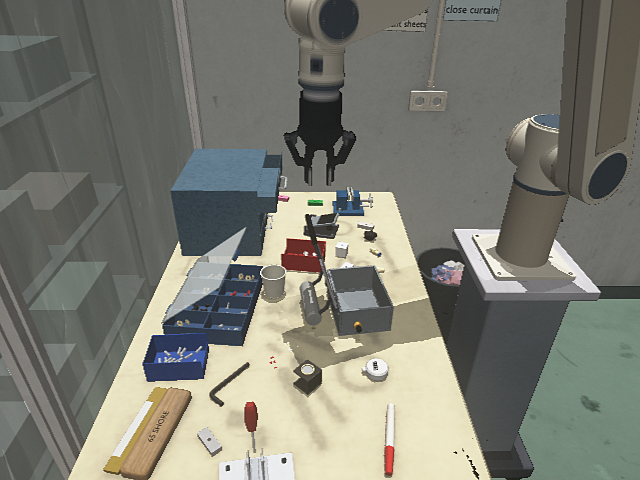

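Lid stays wide open by itself (bar at (312,218), box mouth at (360,290) clear). Next, look down on the loose parts with the wrist camera.

```bash
python3 -c "
from h import *
go([.44,-.20,.33],7.6)"
```

```text
t [   0.5 -199.7  427.9] w [ 0.001 -0.013 -0.024] rows>= 9.4 grasp 5.0 [0.5809 0.2505 0.3408] 0.352
```

Emit:
apply_moves(
  plan="0 -200 428 0 -0.013 -0.02;0 -200 428 0 -0.013 -0.02;0 -200 428 0 -0.013 -0.02;0 -200 428 0 -0.013 -0.02;0 -200 428 0 -0.013 -0.02;0 -200 428 0 -0.013 -0.02;0 -200 428 0 -0.013 -0.02;0 -200 428 0 -0.013 -0.02",
)

```text
time: 5.8
ee_pos: [0.4589, -0.1339, 0.3306]
tcp_rot: [[0.003, 0.991, 0.133], [0.001, 0.133, -0.991], [-1.0, 0.003, -0.0]]
contact_force: [1.4, 0.1, -0.5]
finger_gap: 0.346
```

Emit:
apply_moves(
  plan="0 -18 38 0 0 0;0 -18 38 0 0 0;0 -18 38 0 0 0",
)

```text
time: 6.1
ee_pos: [0.4453, -0.1744, 0.3301]
tcp_rot: [[0.002, 0.991, 0.131], [0.001, 0.131, -0.991], [-1.0, 0.002, -0.001]]
contact_force: [-0.5, 0.4, -0.3]
finger_gap: 0.35
```

```bash
python3 -c "
from h import *
f,c=grab('wrist','w2')
for n,p in dict(mid=[.498,.072,.018],cube=[.504,-.013,.03],flat=[.4216,-.163,.012],f1=[.417,.071,.014],f2=[.409,-.013,.014],knob=[.4158,-.095,.02]).items(): print(n,proj(c,np.array(p)))
"
```

```text
mid [409.1205 -80.3859]
cube [400.1704  20.6849]
flat [296.4431 164.054 ]
f1 [321.1091 -91.128 ]
f2 [301.4188   9.4783]
knob [298.2032  98.1847]
```

View pics/w2.png

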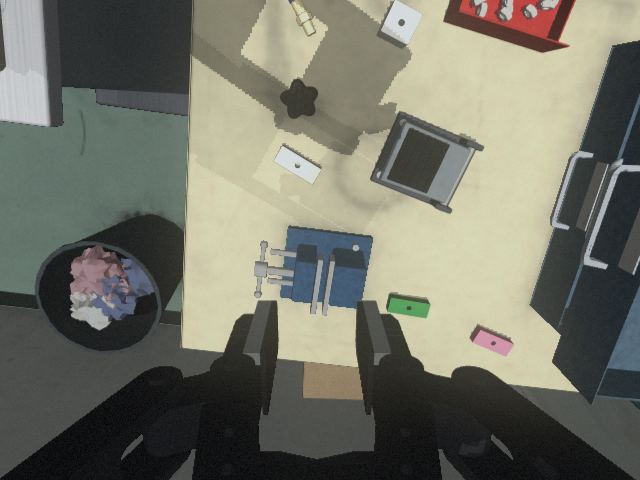

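```bash
cat >> h.py <<'E'
def rects(f,c,lo,hi,z,near=None,amin=60,rad=.06,skip=None):
    m=cv2.inRange(cv2.cvtColor(f,cv2.COLOR_BGR2HSV),lo,hi); m=cv2.morphologyEx(m,cv2.MORPH_CLOSE,np.ones((3,3)))
    for k in cv2.findContours(m,0,2)[0]:
        if cv2.contourArea(k)<amin: continue
        r=cv2.minAreaRect(k); b=np.array([ray("",*q,z,c)[:2] for q in cv2.boxPoints(r)]); q=b.mean(0)
        if near is not None and np.linalg.norm(q-near)>rad: continue
        e=[np.linalg.norm(b[1]-b[0])*1e3,np.linalg.norm(b[2]-b[1])*1e3]; d=b[1]-b[0] if e[0]>e[1] else b[2]-b[1]
        print(int(cv2.contourArea(k)),np.round(r[0]),"c",q,"size",np.round(e,1),"long deg",np.degrees(np.arctan2(d[1],d[0]))%180)
W=((0,0,150),(179,40,255)); K=((0,0,0),(179,255,70))
E
python3 -c "
from h import *
f=cv2.imread('pics/w2.png');c=robot.get_calibration('wrist')
print('flat');rects(f,c,*W,.012,[.42,-.163])
print('cube');rects(f,c,*W,.03,[.504,-.013])
print('knob');rects(f,c,*K,.022,[.415,-.095])
print('pad');rects(f,c,(0,0,0),(179,255,60),.045,[.55,-.14])
for q in [(402,113),(478,147),(448,210),(373,178)]: print(ray('',*q,.02,c))
go([.4216,-.163,.1],60)
"
```

```text
flat
97 [340. 181.] c [ 0.4723 -0.1743] size [24.5 15.6] long deg 67.33111784915845
173 [272. 177.] c [ 0.3971 -0.1805] size [16.4 23.2] long deg 158.1742866521131
823 [296. 167.] c [ 0.422  -0.1653] size [24.5 50.5] long deg 156.78288465439942
cube
1097 [399.  17.] c [ 0.5024 -0.0092] size [34.9 39.7] long deg 161.93168987543706
141 [374.   8.] c [ 0.4776 -0.0044] size [20.6 12.6] long deg 7.664460499049146
knob
895 [300. 100.] c [ 0.4184 -0.0962] size [36.7 35.8] long deg 52.56921587627685
pad
461 [406. 158.] c [ 0.5319 -0.137 ] size [40.5 25. ] long deg 98.2760630960105
[ 0.5244 -0.0944  0.02  ]
[ 0.6111 -0.1176  0.02  ]
[ 0.5954 -0.1891  0.02  ]
[ 0.5064 -0.165   0.02  ]
t [230.1 -23.1 -13.5] w [-0.914  0.    -0.003] rows>= 6.1 grasp 6.15 [ 0.4457 -0.1736  0.3301] 0.352
```

```bash
python3 -c "
from h import *
go([.4215,-.1645,.08],68)
"
```

```text
t [250.1 -23.4 -12. ] w [-1.054  0.    -0.003] rows>= 7.0 grasp 6.15 [ 0.4457 -0.1736  0.3301] 0.352
```

Emit:
apply_moves(
  plan="250 -23 -12 -1.05 0 0;250 -23 -12 -1.05 0 0;250 -23 -12 -1.05 0 0;250 -23 -12 -1.05 0 0;250 -23 -12 -1.05 0 0;250 -23 -12 -1.05 0 0;250 -23 -12 -1.05 0 0;250 -23 -12 -1.05 0 0",
  grip=0.1,
)

```text
time: 6.95
ee_pos: [0.422, -0.1628, 0.0793]
tcp_rot: [[0.001, 0.375, 0.927], [0.002, 0.927, -0.375], [-1.0, 0.002, -0.0]]
contact_force: [0.2, -0.0, 0.2]
finger_gap: 0.548
```

```bash
python3 -c "
from h import *
go([.4215,-.1645,.004],68)
f,c=grab('wrist','w3');cv2.imwrite('pics/w3.png',f)
print('flat',proj(c,np.array([.4215,-.1645,.012])));rects(f,c,*W,.012,[.42,-.163])
"
```

```text
t [75.3 -2.   0.2] w [-0.    -0.    -0.002] rows>= 1.5 grasp 6.95 [ 0.422  -0.1628  0.0793] 0.548
flat [314.5408 259.2552]
149 [306. 289.] c [ 0.436  -0.1754] size [15.6  9.8] long deg 157.19405310850033
```

View pics/w3.png

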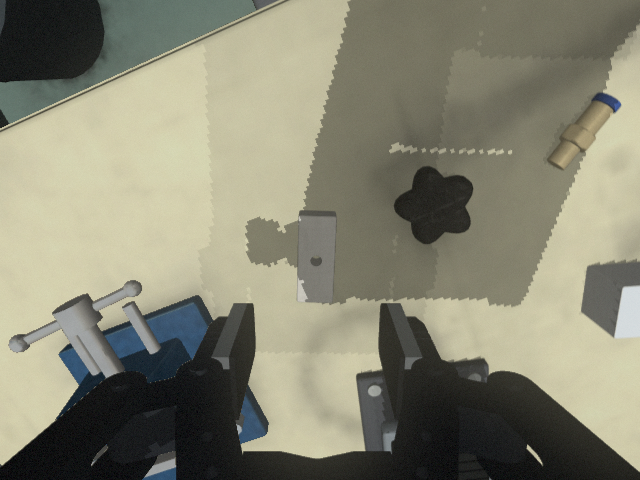

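Block_flat is at (317,257), aligned with the pads and within 3 px of the projection. Grasping it.

Emit:
apply_moves(
  plan="40 -1 0 0 0 0;75 -1 0 0 0 0;75 -1 0 0 0 0;75 -1 0 0 0 0",
)

```text
time: 7.4
ee_pos: [0.422, -0.1634, 0.0052]
tcp_rot: [[0.001, 0.38, 0.925], [0.002, 0.925, -0.38], [-1.0, 0.002, -0.0]]
contact_force: [0.3, -0.1, 0.1]
finger_gap: 0.548
```

Emit:
apply_moves(
  plan="0 0 0 0 0 0;0 0 0 0 0 0;0 0 0 0 0 0;0 0 0 0 0 0;-40 0 0 0 0 0;-90 0 0 0 0 0;-140 0 0 0 0 0",
  grip=-1,
  force=50,
)

```text
time: 8.1
ee_pos: [0.4216, -0.1635, 0.1477]
tcp_rot: [[0.001, 0.381, 0.925], [0.002, 0.925, -0.381], [-1.0, 0.002, 0.0]]
contact_force: [1.0, 0.0, -0.9]
finger_gap: 0.21
```

```bash
python3 -c "
from h import *
go([.485,.20,.15],97.5)
"
```

```text
t [ -1.5 360.3 -79.9] w [-0.522  0.001 -0.002] rows>= 7.4 grasp 8.1 [ 0.4216 -0.1635  0.1477] 0.21
```

Emit:
apply_moves(
  plan="0 420 -104 -0.52 0 0;0 420 -104 -0.52 0 0;0 420 -104 -0.52 0 0;0 420 -104 -0.52 0 0;0 420 -104 -0.52 0 0;0 420 -104 -0.52 0 0;0 420 -104 -0.52 0 0;0 420 -104 -0.52 0 0",
)

```text
time: 8.9
ee_pos: [0.4809, 0.2343, 0.1501]
tcp_rot: [[0.004, -0.128, 0.992], [0.003, 0.992, 0.128], [-1.0, 0.002, 0.004]]
contact_force: [0.7, -1.0, -0.9]
finger_gap: 0.21
```

```bash
python3 -c "
from h import *
go([.477,.264,.15],97.5)
go([.477,.264,.03],97.5)
"
```

```text
t [ 0.2 29.9 -0. ] w [-0.002  0.004 -0.002] rows>= 0.6 grasp 8.9 [0.4809 0.2343 0.1501] 0.21
t [120.2  29.6  -0.5] w [-0.002  0.004 -0.002] rows>= 2.5 grasp 8.9 [0.4809 0.2343 0.1501] 0.21
```

Emit:
apply_moves(
  plan="0 26 0 0 0 0;45 28 0 0 0 0;90 29 0 0 0 0;120 29 0 0 0 0;120 29 0 0 0 0;120 29 0 0 0 0",
)

```text
time: 9.5
ee_pos: [0.4779, 0.2636, 0.0313]
tcp_rot: [[0.004, -0.128, 0.992], [0.003, 0.992, 0.128], [-1.0, 0.003, 0.005]]
contact_force: [0.2, 1.2, 1.0]
finger_gap: 0.208
```

Emit:
apply_moves(
  plan="0 0 0 0 0 0;0 0 0 0 0 0;0 0 0 0 0 0;-50 0 0 0 0 0;-100 0 0 0 0 0;-150 0 0 0 0 0;-150 0 0 0 0 0",
  grip=-0.25,
)

```text
time: 10.2
ee_pos: [0.4813, 0.2651, 0.1889]
tcp_rot: [[0.016, -0.128, 0.992], [0.009, 0.992, 0.128], [-1.0, 0.007, 0.017]]
contact_force: [1.2, -0.6, -0.0]
finger_gap: 0.376
```

```bash
python3 -c "
from h import *
f,c=grab('top','t2')
print('mid');rects(f,c,*W,.018,[.498,.072],30)
print('cube');rects(f,c,*W,.03,[.504,-.013],30)
x0,y0=205,165
cv2.imwrite('pics/crop2.png',cv2.resize(f[y0:y0+150,x0:x0+250],None,fx=3.2,fy=3.2,interpolation=cv2.INTER_CUBIC))
go([.498,.072,.18],60)
"
```

```text
mid
214 [320. 256.] c [0.4984 0.0743] size [30.4 45. ] long deg 57.444818532778896
cube
190 [357. 253.] c [ 0.5054 -0.0136] size [34.4 35.1] long deg 72.67640541997547
t [   4.7 -193.    -6.4] w [ 0.652  0.011 -0.01 ] rows>= 4.3 grasp 10.25 [0.4796 0.2642 0.1859] 0.382
```

View pics/crop2.png

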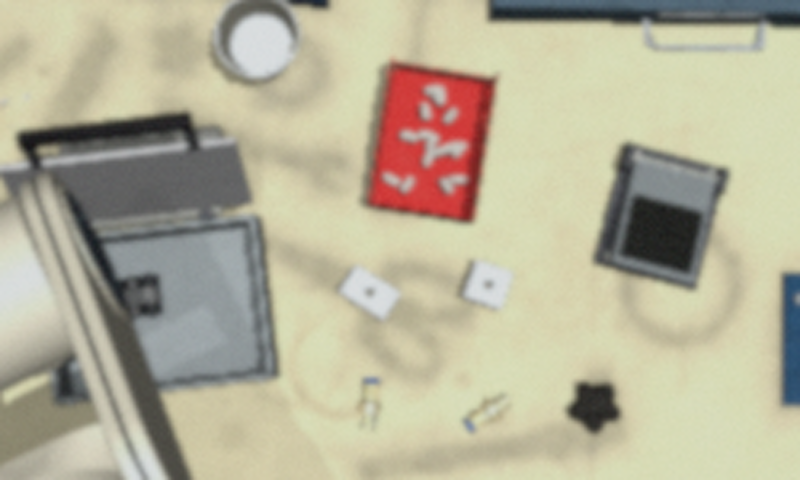

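```bash
python3 -c "
from h import *
go([.498,.0735,.11],147.4)
print(robot.observe()['joint_positions'])"
```

```text
t [  74.7 -191.9   -7.1] w [-0.874  0.015  0.   ] rows>= 5.8 grasp 10.25 [0.4796 0.2642 0.1859] 0.382
[ 0.4813  0.3642  1.8466  0.0011  0.9168 -1.2184]
```

Emit:
apply_moves(
  plan="0 -50 0 -0.15 0.015 0;20 -100 -4 -0.3 0.015 0;50 -192 -7 -0.87 0.015 0;75 -192 -7 -0.87 0.015 0;75 -192 -7 -0.87 0.015 0;75 -192 -7 -0.87 0.015 0;75 -192 -7 -0.87 0.015 0;75 -192 -7 -0.87 0.015 0",
  grip=0.1,
)

```text
time: 11.05
ee_pos: [0.4978, 0.0735, 0.1093]
tcp_rot: [[-0.001, -0.839, 0.545], [-0.0, 0.545, 0.839], [-1.0, 0.001, -0.001]]
contact_force: [0.1, -0.1, 0.1]
finger_gap: 0.546
```

```bash
python3 -c "
from h import *
f,c=grab('wrist','w4');print(proj(c,np.array([.498,.0735,.018])));rects(f,c,*W,.018,[.498,.0735],rad=.03)
go([.498,.0735,.007],147.4)
"
```

```text
[316.1365 245.9808]
t [102.6  -0.2  -0.1] w [-0.007 -0.001 -0.   ] rows>= 2.1 grasp 11.1 [0.498  0.0738 0.1096] 0.549
```

```bash
python3 -c "
from h import *
f=cv2.imread('pics/w4.png');h=cv2.cvtColor(f,cv2.COLOR_BGR2HSV);print(h[246,316],h[246,250],h[200,316],h[246,400])
c=robot.get_calibration('wrist');rects(f,c,(0,0,90),(179,25,255),.018,[.498,.0735],rad=.04)
cv2.imwrite('pics/w4c.png',f[120:400,160:480])
"
```

```text
[ 38  10 105] [ 26  44 207] [ 25  42 169] [ 24  46 133]
2863 [315. 242.] c [0.4975 0.0718] size [24.6 44.1] long deg 57.92684050562258
```

View pics/w4c.png

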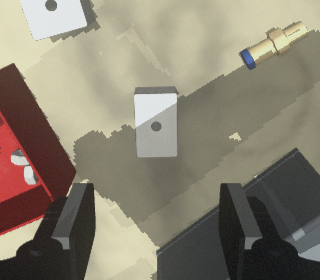

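Block_mid at crop (155,125), aligned and centred between the fingers. Grasp.

Emit:
apply_moves(
  plan="50 0 0 0 0 0;103 0 0 0 0 0;103 0 0 0 0 0;103 0 0 0 0 0",
)

```text
time: 11.5
ee_pos: [0.497, 0.0741, 0.0062]
tcp_rot: [[-0.003, -0.839, 0.545], [-0.001, 0.545, 0.839], [-1.0, 0.002, -0.003]]
contact_force: [0.9, -0.1, 1.4]
finger_gap: 0.551
```

Emit:
apply_moves(
  plan="0 0 0 0 0 0;0 0 0 0 0 0;0 0 0 0 0 0;0 0 0 0 0 0;-50 0 0 0 0 0;-100 0 0 0 0 0;-145 0 0 0 0 0;-145 0 0 0 0 0",
  grip=-1,
)

```text
time: 12.3
ee_pos: [0.502, 0.0748, 0.159]
tcp_rot: [[0.011, -0.838, 0.545], [0.001, 0.545, 0.838], [-1.0, -0.008, 0.007]]
contact_force: [0.5, -1.0, -0.8]
finger_gap: 0.272
```

```bash
python3 -c "
from h import *
go([.487,.192,.15],97.5)
go([.487,.192,.03],97.5)
"
```

```text
t [ 8.9 76.6 90. ] w [0.864 0.01  0.005] rows>= 5.8 grasp 12.3 [0.502  0.0748 0.159 ] 0.272
t [128.9  77.6  89.2] w [0.864 0.01  0.005] rows>= 5.8 grasp 12.3 [0.502  0.0748 0.159 ] 0.272
```

Emit:
apply_moves(
  plan="0 77 90 0.86 0 0;0 77 90 0.86 0 0;0 77 90 0.86 0 0;0 77 90 0.86 0 0;0 77 90 0.86 0 0;0 77 90 0.86 0 0;70 77 90 0.86 0 0;129 77 90 0.86 0 0",
)

```text
time: 13.1
ee_pos: [0.4897, 0.1932, 0.0606]
tcp_rot: [[0.018, -0.134, 0.991], [0.004, 0.991, 0.134], [-1.0, 0.001, 0.018]]
contact_force: [0.6, 0.2, -2.1]
finger_gap: 0.272
```

```bash
python3 -c "
from h import *
go([.487,.192,.03],97.5)
"
```

```text
t [30.5 -0.8 -3.4] w [ 0.003  0.018 -0.001] rows>= 0.6 grasp 13.1 [0.4897 0.1932 0.0606] 0.272
```

Emit:
apply_moves(
  plan="30 -1 -3 0 0.018 0;30 -1 -3 0 0.018 0;30 -1 -3 0 0.018 0",
)

```text
time: 13.4
ee_pos: [0.4877, 0.1919, 0.0314]
tcp_rot: [[0.0, -0.134, 0.991], [0.001, 0.991, 0.134], [-1.0, 0.001, 0.001]]
contact_force: [0.3, -1.0, 0.5]
finger_gap: 0.272
```

Emit:
apply_moves(
  plan="0 0 0 0 0 0;0 0 0 0 0 0;0 0 0 0 0 0;-50 0 0 0 0 0;-100 0 0 0 0 0;-130 0 0 0 0 0;-130 0 0 0 0 0",
  grip=-0.18,
)

```text
time: 14.1
ee_pos: [0.4906, 0.1929, 0.1667]
tcp_rot: [[0.01, -0.134, 0.991], [0.005, 0.991, 0.134], [-1.0, 0.003, 0.01]]
contact_force: [0.6, 0.0, -1.3]
finger_gap: 0.412
```

```bash
python3 -c "
from h import *
f,c=grab('top','t3')
rects(f,c,*W,.03,[.504,-.013],30)
go([.5045,-.0125,.13],72.7)
go([.5045,-.0125,.13],72.7-90)
print(robot.observe()['joint_positions'])
"
```

```text
191 [358. 253.] c [ 0.5056 -0.014 ] size [35.2 35.9] long deg 72.67597050763653
t [  33.8 -205.2  -12.4] w [ 0.436  0.006 -0.004] rows>= 4.2 grasp 14.15 [0.4892 0.1924 0.1644] 0.409
t [  33.8 -205.2  -12.4] w [-1.135  0.007  0.001] rows>= 7.6 grasp 14.15 [0.4892 0.1924 0.1644] 0.409
[ 0.3514  0.369   1.9035  0.0014  0.862  -1.3541]
```

Emit:
apply_moves(
  plan="0 -50 0 0.1 0 0;0 -100 -5 0.2 0 0;34 -205 -12 0.43 0.006 0;34 -205 -12 0.43 0.006 0;34 -205 -12 0.43 0.006 0;34 -205 -12 0.43 0.006 0;34 -205 -12 0.43 0.006 0",
  grip=0.45,
)

```text
time: 14.85
ee_pos: [0.5045, -0.0117, 0.1294]
tcp_rot: [[-0.001, 0.292, 0.957], [0.004, 0.957, -0.292], [-1.0, 0.004, -0.002]]
contact_force: [-0.5, -0.1, -0.7]
finger_gap: 0.722
```

```bash
python3 -c "
from h import *
f,c=grab('wrist','w5');print(proj(c,np.array([.5045,-.0135,.03])));rects(f,c,(0,0,90),(179,25,255),.03,[.5045,-.0135],rad=.04)
go([.5045,-.0135,.012],72.7)
cv2.imwrite('pics/w5c.png',f[100:400,120:520])
"
```

```text
[314.5991 241.33  ]
2704 [314. 236.] c [ 0.5019 -0.0128] size [29.  36.3] long deg 164.03116005450798
t [117.7  -2.7   0.6] w [ 0.007 -0.001 -0.004] rows>= 2.4 grasp 14.9 [ 0.5047 -0.0112  0.1297] 0.724
```

View pics/w5c.png

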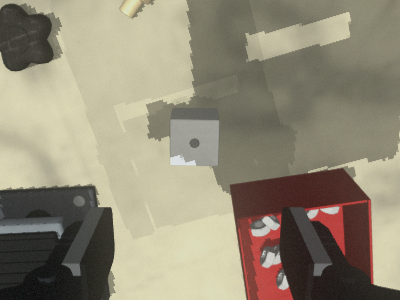

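Emit:
apply_moves(
  plan="50 -3 1 0 0 0;100 -3 1 0 0 0;117 -3 1 0 0 0;117 -3 1 0 0 0;117 -3 1 0 0 0",
)

```text
time: 15.4
ee_pos: [0.5053, -0.0128, 0.0132]
tcp_rot: [[0.0, 0.289, 0.957], [0.004, 0.957, -0.289], [-1.0, 0.004, -0.001]]
contact_force: [-0.1, 0.2, 0.8]
finger_gap: 0.723
```

Emit:
apply_moves(
  plan="0 0 0 0 0 0;0 0 0 0 0 0;0 0 0 0 0 0;0 0 0 0 0 0;-50 0 0 0 0 0;-100 0 0 0 0 0;-145 0 0 0 0 0;-145 0 0 0 0 0",
  grip=-1,
)

```text
time: 16.2
ee_pos: [0.5094, -0.0136, 0.1648]
tcp_rot: [[0.013, 0.289, 0.957], [0.003, 0.957, -0.289], [-1.0, 0.007, 0.011]]
contact_force: [-0.4, -0.6, -0.5]
finger_gap: 0.337
```

```bash
python3 -c "
from h import *
go([.481,.229,.15],97.5)
"
```

```text
t [ 15.3 224.  -97.4] w [-0.424  0.013 -0.005] rows>= 4.9 grasp 16.2 [ 0.5094 -0.0136  0.1648] 0.337
```

Emit:
apply_moves(
  plan="15 224 -97 -0.42 0 0;15 224 -97 -0.42 0 0;15 224 -97 -0.42 0 0;15 224 -97 -0.42 0 0;15 224 -97 -0.42 0 0;15 224 -97 -0.42 0 0;70 224 -97 -0.42 0.013 0;127 224 -97 -0.42 0.013 0",
)

```text
time: 17.0
ee_pos: [0.4842, 0.2301, 0.0508]
tcp_rot: [[0.005, -0.128, 0.992], [0.007, 0.992, 0.128], [-1.0, 0.006, 0.006]]
contact_force: [0.6, 0.1, -1.4]
finger_gap: 0.335
```

Emit:
apply_moves(
  plan="4 0 0 0 0 0;4 0 0 0 0 0;4 0 0 0 0 0",
)

```text
time: 17.3
ee_pos: [0.4857, 0.2303, 0.0489]
tcp_rot: [[0.008, -0.127, 0.992], [0.008, 0.992, 0.127], [-1.0, 0.007, 0.009]]
contact_force: [0.3, 0.5, -0.1]
finger_gap: 0.333
```

```bash
python3 -c "
from h import *
go([.481,.229,.035],97.5)
"
```

```text
t [13.9 -0.8 -4.9] w [-0.003  0.009 -0.007] rows>= 0.3 grasp 17.3 [0.4857 0.2303 0.0489] 0.333
```

Emit:
apply_moves(
  plan="14 -1 -5 0 0.009 0;14 -1 -5 0 0.009 0;14 -1 -5 0 0.009 0",
)

```text
time: 17.6
ee_pos: [0.4811, 0.2289, 0.0356]
tcp_rot: [[-0.0, -0.127, 0.992], [0.007, 0.992, 0.127], [-1.0, 0.007, 0.001]]
contact_force: [-0.0, 0.1, -0.8]
finger_gap: 0.337
```

Emit:
apply_moves(
  plan="0 0 0 0 0 0;0 0 0 0 0 0;0 0 0 0 0 0;-50 0 0 0 0 0;-100 0 0 0 0 0;-130 0 0 0 0 0;-130 0 0 0 0 0",
  grip=0.0,
)

```text
time: 18.3
ee_pos: [0.484, 0.2291, 0.1702]
tcp_rot: [[0.008, -0.127, 0.992], [0.011, 0.992, 0.127], [-1.0, 0.01, 0.009]]
contact_force: [0.6, 1.0, -0.7]
finger_gap: 0.497
```

```bash
python3 -c "
from h import *
go([.383,.06,.2],97.5)
"
```

```text
t [ -32.4 -154.6 -121.4] w [-0.003  0.009 -0.01 ] rows>= 4.0 grasp 18.3 [0.484  0.2291 0.1702] 0.497
```

```bash
python3 -c "
from h import *
go([.417,.071,.12],91)
"
```

```text
t [  48.  -148.8  -87. ] w [ 0.11   0.008 -0.01 ] rows>= 3.6 grasp 18.3 [0.484  0.2291 0.1702] 0.497
```

Emit:
apply_moves(
  plan="0 -50 0 0 0 0;0 -100 -30 0 0 0;0 -147 -86 0.1 0 0;50 -147 -86 0.1 0.009 -0.01;50 -147 -86 0.1 0.009 -0.01;50 -147 -86 0.1 0.009 -0.01;50 -147 -86 0.1 0.009 -0.01",
  grip=0.0,
)

```text
time: 19.0
ee_pos: [0.4193, 0.0737, 0.1184]
tcp_rot: [[0.0, -0.028, 1.0], [0.0, 1.0, 0.028], [-1.0, 0.0, 0.0]]
contact_force: [0.2, 0.0, -0.2]
finger_gap: 0.5
```

```bash
python3 -c "
from h import *
f,c=grab('wrist','w6');t,_=grab('top','t4')
a=cv2.resize(t[215:310,200:330],None,fx=3,fy=3,interpolation=cv2.INTER_CUBIC)
o=np.zeros((480,800,3),np.uint8);o[:285,:390]=a;o[:,390:]=f[:,110:520];cv2.imwrite('pics/v6.png',o)
print(proj(c,np.array([.417,.071,.014])));go([.417,.071,.005],91)
"
```

```text
[313.5084 234.4247]
t [113.8  -2.9  -2.9] w [ 0.011  0.002 -0.   ] rows>= 2.3 grasp 19.1 [0.4196 0.0739 0.1188] 0.499
```

View pics/v6.png

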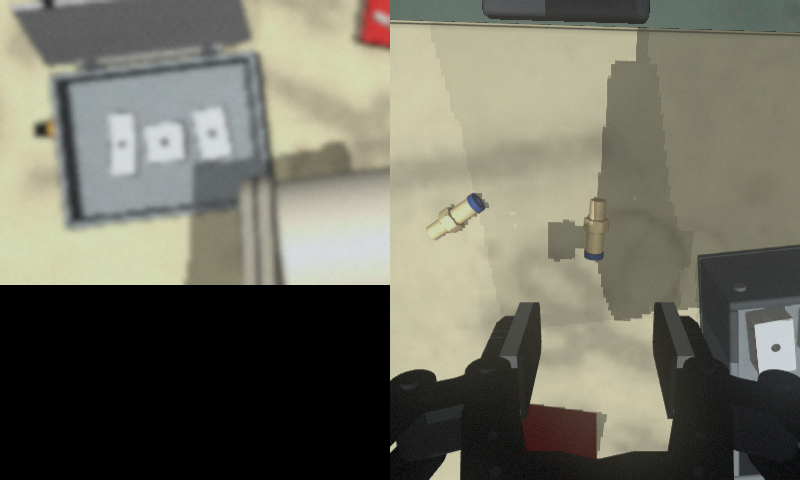

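All three blocks lie in the box (crop (122,143),(164,143),(212,133)). Fitting_1 is between the fingers at (596,229), and the other fitting is at (456,217).

```bash
python3 -c "
from h import *
c=robot.get_calibration('wrist')
print(ray('',316,229,.010,c),ray('',176,217,.010,c), ray('',154,232,.01,c)-ray('',199,203,.01,c))
p=ray('',316,229,.010,c);go([p[0],p[1],.005],90)
"
```

```text
[0.4153 0.0727 0.01  ] [ 0.4101 -0.0142  0.01  ] [ 0.0195 -0.0293  0.    ]
t [113.8  -1.1  -4.5] w [ 0.029  0.002 -0.001] rows>= 2.3 grasp 19.1 [0.4196 0.0739 0.1188] 0.499
```

Emit:
apply_moves(
  plan="50 -1 -4 0.02 0 0;100 -1 -4 0.02 0 0;114 -1 -4 0.02 0 0;114 -1 -4 0.02 0 0;114 -1 -4 0.02 0 0",
)

```text
time: 19.6
ee_pos: [0.4169, 0.0734, 0.0053]
tcp_rot: [[0.003, -0.01, 1.0], [0.001, 1.0, 0.01], [-1.0, 0.001, 0.003]]
contact_force: [-0.0, 0.2, 0.3]
finger_gap: 0.498
```

Emit:
apply_moves(
  plan="0 0 0 0 0 0;0 0 0 0 0 0;0 0 0 0 0 0;0 0 0 0 0 0;-50 0 0 0 0 0;-100 0 0 0 0 0;-145 0 0 0 0 0;-145 0 0 0 0 0",
  grip=-1,
  force=40,
)

```text
time: 20.4
ee_pos: [0.4204, 0.0739, 0.1562]
tcp_rot: [[0.015, -0.01, 1.0], [0.003, 1.0, 0.009], [-1.0, 0.002, 0.015]]
contact_force: [-0.5, 0.3, -1.1]
finger_gap: 0.142
```

```bash
python3 -c "
from h import *
f=cv2.imread('pics/t4.png');c=robot.get_calibration('top')
rects(f,c,(0,150,80),(8,255,255),.045,[.608,.03],100)
for z in (.05,.002):
  for q in [(390,62),(495,75),(470,220),(365,205)]: print(z,ray('top',205+q[0]/3.2,165+q[1]/3.2,z))
go([.608,.03,.16],91)
"
```

```text
1309 [339. 209.] c [0.6081 0.0316] size [103.6  75.3] long deg 172.0973173754248
0.05 [0.6654 0.0618 0.05  ]
0.05 [ 0.6573 -0.0154  0.05  ]
0.05 [0.5505 0.0011 0.05  ]
0.05 [0.5599 0.0779 0.05  ]
0.002 [0.6724 0.0617 0.002 ]
0.002 [ 0.6641 -0.0182  0.002 ]
0.002 [ 0.5535 -0.0011  0.002 ]
0.002 [0.5633 0.0784 0.002 ]
t [ -1.1 -45.7 187.2] w [-0.008  0.015 -0.002] rows>= 3.9 grasp 20.4 [0.4204 0.0739 0.1562] 0.142
```

```bash
python3 -c "
from h import *
go([.634,.027,.05],82)
"
```

```text
t [109.2 -49.2 211.6] w [ 0.149  0.015 -0.003] rows>= 4.9 grasp 20.4 [0.4204 0.0739 0.1562] 0.142
```

Emit:
apply_moves(
  plan="0 -48 213 0.15 0.015 0;0 -48 213 0.15 0.015 0;0 -48 213 0.15 0.015 0;0 -48 213 0.15 0.015 0;0 -48 213 0.15 0.015 0;0 -48 213 0.15 0.015 0;50 -48 213 0.15 0.015 0;80 -48 213 0.15 0.015 0",
)

```text
time: 21.2
ee_pos: [0.633, 0.0283, 0.0774]
tcp_rot: [[-0.002, 0.14, 0.99], [0.004, 0.99, -0.14], [-1.0, 0.003, -0.003]]
contact_force: [-1.3, 0.2, -0.5]
finger_gap: 0.14
```

```bash
python3 -c "
from h import *
go([.634,.027,.048],82)
"
```

```text
t [29.4 -1.2  1.3] w [-0.001 -0.003 -0.003] rows>= 0.6 grasp 21.2 [0.633  0.0283 0.0774] 0.14
```

Emit:
apply_moves(
  plan="29 -1 1 0 0 0;29 -1 1 0 0 0;29 -1 1 0 0 0",
)

```text
time: 21.5
ee_pos: [0.6328, 0.0273, 0.0486]
tcp_rot: [[-0.004, 0.14, 0.99], [0.004, 0.99, -0.14], [-1.0, 0.003, -0.004]]
contact_force: [0.5, -0.2, -0.0]
finger_gap: 0.139
```

Emit:
apply_moves(
  plan="0 0 0 0 0 0;0 0 0 0 0 0;0 0 0 0 0 0;-50 0 0 0 0 0;-80 0 -20 0 0 0;-80 0 -20 0 0 0",
  grip=-0.3,
)

```text
time: 22.1
ee_pos: [0.6145, 0.0302, 0.1336]
tcp_rot: [[0.003, 0.14, 0.99], [0.004, 0.99, -0.14], [-1.0, 0.004, 0.002]]
contact_force: [0.3, -0.3, -0.2]
finger_gap: 0.351
```

```bash
python3 -c "
from h import *
c=robot.get_calibration('top');t,_=grab('top','t5')
go([.410,-.0135,.12],34)
print(robot.observe()['joint_positions'])
"
```

```text
t [  11.2  -71.7 -196.1] w [ 0.837 -0.001 -0.004] rows>= 5.6 grasp 22.15 [0.6142 0.03   0.1316] 0.349
[ 0.0277  0.5325  1.7176  0.0047  0.8903 -1.4058]
```

Emit:
apply_moves(
  plan="11 -72 -196 0.83 0 0;11 -72 -196 0.83 0 0;11 -72 -196 0.83 0 0;11 -72 -196 0.83 0 0;11 -72 -196 0.83 0 0;11 -72 -196 0.83 0 0;11 -72 -196 0.83 0 0",
  grip=0,
)

```text
time: 22.85
ee_pos: [0.4098, -0.014, 0.12]
tcp_rot: [[0.001, 0.826, 0.564], [0.004, 0.564, -0.826], [-1.0, 0.003, -0.003]]
contact_force: [0.5, -0.3, -0.1]
finger_gap: 0.499
```

```bash
python3 -c "
from h import *
f,c=grab('wrist','w7');t=cv2.imread('pics/t5.png')
a=cv2.resize(t[165:315,300:430],None,fx=3,fy=3,interpolation=cv2.INTER_CUBIC)
o=np.zeros((480,800,3),np.uint8);o[:450,:390]=a;o[:,390:]=f[:,110:520];cv2.imwrite('pics/v7.png',o)
print(proj(c,np.array([.410,-.014,.010])));go([.410,-.014,.005],34)
"
```

```text
[317.5925 234.5487]
t [115.   -0.6   0.2] w [ 0.009 -0.002 -0.003] rows>= 2.3 grasp 22.9 [ 0.4103 -0.0139  0.12  ] 0.499
```

View pics/v7.png

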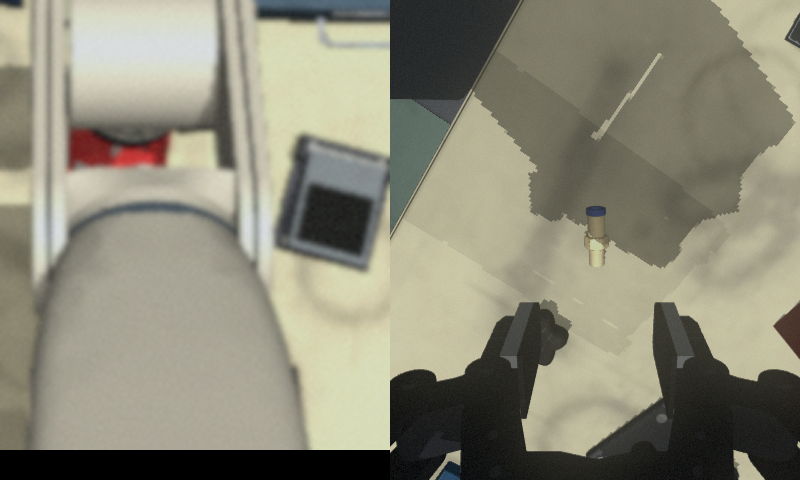

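Fitting_2 at (596,235), aligned. Grasp.

Emit:
apply_moves(
  plan="50 -1 0 0 0 0;100 -1 0 0 0 0;115 -1 0 0 0 0;115 -1 0 0 0 0;115 -1 0 0 0 0",
)

```text
time: 23.4
ee_pos: [0.4099, -0.014, 0.0049]
tcp_rot: [[0.0, 0.823, 0.568], [0.004, 0.568, -0.823], [-1.0, 0.002, -0.003]]
contact_force: [0.2, 0.5, 0.4]
finger_gap: 0.5
```

Emit:
apply_moves(
  plan="0 0 0 0 0 0;0 0 0 0 0 0;0 0 0 0 0 0;0 0 0 0 0 0;-50 0 0 0 0 0;-100 0 0 0 0 0;-145 0 0 0 0 0;-145 0 0 0 0 0",
  grip=-1,
)

```text
time: 24.2
ee_pos: [0.4136, -0.0148, 0.1556]
tcp_rot: [[0.012, 0.823, 0.568], [0.003, 0.568, -0.823], [-1.0, 0.012, 0.005]]
contact_force: [0.7, -0.0, -1.2]
finger_gap: 0.143
```

```bash
python3 -c "
from h import *
t,c=grab('top','t6');rects(t,c,(0,150,80),(8,255,255),.045,[.608,.03],100)
rects(t,c,*K,.02,[.418,-.096],30);rects(t,c,*W,.02,[.608,.03],10)
go([.612,.031,.16],82)
go([.612,.031,.05],82)
"
```

```text
1309 [339. 209.] c [0.6081 0.0316] size [103.2  75.5] long deg 171.7270329031813
76 [339. 204.] c [0.624  0.0329] size [39.3 51.6] long deg 17.644055912871863
t [ -4.8 190.6  75.9] w [-0.827  0.006 -0.008] rows>= 5.5 grasp 24.25 [ 0.4121 -0.0147  0.1533] 0.144
t [105.2 189.6  75.7] w [-0.827  0.006 -0.008] rows>= 5.5 grasp 24.25 [ 0.4121 -0.0147  0.1533] 0.144
```

Emit:
apply_moves(
  plan="-5 191 76 -0.82 0 0;-5 191 76 -0.82 0 0;-5 191 76 -0.82 0 0;-5 191 76 -0.82 0 0;-5 191 76 -0.82 0 0;-5 191 76 -0.82 0 0;50 191 76 -0.82 0.006 0;80 191 76 -0.82 0.006 0",
)

```text
time: 25.05
ee_pos: [0.6121, 0.0315, 0.0727]
tcp_rot: [[0.002, 0.146, 0.989], [0.006, 0.989, -0.146], [-1.0, 0.007, 0.001]]
contact_force: [-0.6, 0.4, -1.2]
finger_gap: 0.144
```

```bash
python3 -c "
from h import *
go([.612,.031,.052],82)
"
```

```text
t [20.6 -0.6 -0.1] w [-0.007  0.002 -0.007] rows>= 0.4 grasp 25.05 [0.6121 0.0315 0.0727] 0.144
```

Emit:
apply_moves(
  plan="20 0 0 0 0 0;20 0 0 0 0 0;20 0 0 0 0 0",
)

```text
time: 25.35
ee_pos: [0.6115, 0.0316, 0.0519]
tcp_rot: [[0.001, 0.146, 0.989], [0.006, 0.989, -0.146], [-1.0, 0.006, -0.0]]
contact_force: [1.1, 0.3, 0.6]
finger_gap: 0.146
```

Emit:
apply_moves(
  plan="0 0 0 0 0 0;0 0 0 0 0 0;0 0 0 0 0 0;-50 0 0 0 0 0;-100 0 -20 0 0 0;-100 0 -20 0 0 0",
  grip=-0.3,
)

```text
time: 25.95
ee_pos: [0.5939, 0.0342, 0.1581]
tcp_rot: [[0.009, 0.146, 0.989], [0.007, 0.989, -0.146], [-1.0, 0.008, 0.008]]
contact_force: [-0.0, -0.5, -0.3]
finger_gap: 0.35
```

```bash
python3 -c "
from h import *
go([.417,-.096,.15],60)
"
```

```text
t [   5.6 -154.6 -156.1] w [ 0.377  0.007 -0.009] rows>= 4.4 grasp 25.95 [0.5939 0.0342 0.1581] 0.35
```

Emit:
apply_moves(
  plan="6 -155 -156 0.38 0 0;6 -155 -156 0.38 0 0;6 -155 -156 0.38 0 0;6 -155 -156 0.38 0 0;6 -155 -156 0.38 0.007 -0.009;6 -155 -156 0.38 0.007 -0.009;6 -155 -156 0.38 0.007 -0.009",
  grip=0.6,
)

```text
time: 26.65
ee_pos: [0.4183, -0.0966, 0.1503]
tcp_rot: [[0.002, 0.503, 0.864], [0.0, 0.864, -0.503], [-1.0, 0.001, 0.002]]
contact_force: [0.4, 0.5, -0.5]
finger_gap: 0.8
```

```bash
python3 -c "
from h import *
f,c=grab('wrist','w8');t,_=grab('top','t7')
a=cv2.resize(t[165:315,300:430],None,fx=3,fy=3,interpolation=cv2.INTER_CUBIC)
o=np.zeros((480,800,3),np.uint8);o[:450,:390]=a;o[:,390:]=f[:,110:520];cv2.imwrite('pics/v8.png',o)
print(proj(c,np.array([.417,-.096,.022])));rects(f,c,K[0],(179,255,55),.022,[.417,-.096],rad=.05);go([.417,-.096,.006],60)
"
```

```text
[317.473  223.9581]
1682 [321. 216.] c [ 0.4139 -0.0916] size [32.2 35.8] long deg 35.32576850702738
t [144.   -0.9  -1.7] w [-0.002  0.001 -0.001] rows>= 2.9 grasp 26.75 [ 0.4187 -0.0961  0.15  ] 0.796
```

View pics/v8.png

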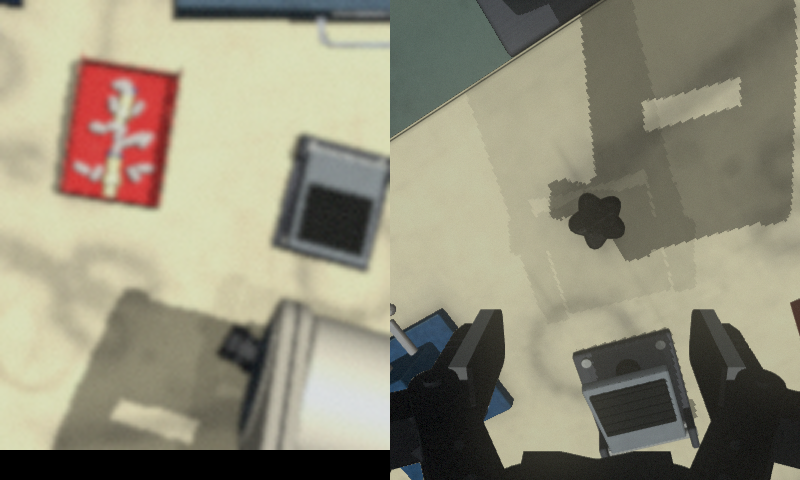

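Both fittings are in the bin (crop (122,95),(112,175)). The knob is at (598,220), between the fingers.

Emit:
apply_moves(
  plan="50 0 -2 0 0 0;100 0 -2 0 0 0;143 0 -2 0 0 0;143 0 -2 0 0 0;143 0 -2 0 0 0",
)

```text
time: 27.25
ee_pos: [0.4173, -0.0945, 0.0066]
tcp_rot: [[-0.001, 0.501, 0.866], [0.001, 0.866, -0.501], [-1.0, 0.0, -0.001]]
contact_force: [0.4, -0.1, 1.2]
finger_gap: 0.801
```

Emit:
apply_moves(
  plan="0 0 0 0 0 0;0 0 0 0 0 0;0 0 0 0 0 0;0 0 0 0 0 0;-50 0 0 0 0 0;-100 0 0 0 0 0;-145 0 0 0 0 0;-145 0 0 0 0 0",
  grip=-1,
)

```text
time: 28.05
ee_pos: [0.4216, -0.0957, 0.1588]
tcp_rot: [[0.013, 0.501, 0.866], [-0.003, 0.866, -0.501], [-1.0, 0.004, 0.013]]
contact_force: [0.7, -0.4, -0.6]
finger_gap: 0.421
```

```bash
python3 -c "
from h import *
go([.590,.034,.16],82)
"
```

```text
t [  0.7 196.6  80.9] w [-0.385  0.014 -0.002] rows>= 4.3 grasp 28.05 [ 0.4216 -0.0957  0.1588] 0.421
```

Emit:
apply_moves(
  plan="0 204 96 -0.38 0 0;0 204 96 -0.38 0 0;0 204 96 -0.38 0 0;0 204 96 -0.38 0 0;0 204 96 -0.38 0 0;0 204 96 -0.38 0 0;50 204 96 -0.38 0.014 0;80 204 96 -0.38 0.014 0",
)

```text
time: 28.85
ee_pos: [0.6068, 0.0323, 0.0804]
tcp_rot: [[0.0, 0.144, 0.99], [0.002, 0.99, -0.144], [-1.0, 0.002, 0.0]]
contact_force: [-0.1, 0.3, -0.8]
finger_gap: 0.42
```

```bash
python3 -c "
from h import *
go([.604,.032,.053],82)
"
```

```text
t [27.4 -0.8 -2.8] w [-0.005  0.    -0.002] rows>= 0.6 grasp 28.85 [0.6068 0.0323 0.0804] 0.42
```

Then on up and toward the open lid bar.

Emit:
apply_moves(
  plan="27 -1 -3 0 0 0;27 -1 -3 0 0 0;27 -1 -3 0 0 0",
)

```text
time: 29.15
ee_pos: [0.6033, 0.0314, 0.0543]
tcp_rot: [[0.0, 0.144, 0.99], [0.002, 0.99, -0.144], [-1.0, 0.002, -0.0]]
contact_force: [0.3, 0.1, 0.1]
finger_gap: 0.424
```

Emit:
apply_moves(
  plan="0 0 0 0 0 0;0 0 0 0 0 0;0 0 0 0 0 0;-50 0 0 0 0 0;-100 0 0 0 0 0;-150 0 0 0 0 0;-200 0 0 0 0 0;-240 0 0 0 0 0",
  grip=0.1,
)

```text
time: 29.95
ee_pos: [0.6037, 0.031, 0.2984]
tcp_rot: [[0.004, 0.144, 0.99], [0.002, 0.99, -0.144], [-1.0, 0.002, 0.004]]
contact_force: [1.1, -0.2, 0.5]
finger_gap: 0.553
```

```bash
python3 -c "
from h import *
print(robot.observe()['joint_positions'])
e=np.array([np.cos(np.radians(7.5)),np.sin(np.radians(7.5)),0]);h=np.array([.5476,.2345,.0725])
b=h+.166*(-np.cos(1.85)*e+np.array([0,0,np.sin(1.85)]));print('bar',b)
go([b[0],b[1],.32],7.5)
f,c=grab('wrist','w9')
"
```

```text
[ 0.0308  0.3229  1.6164  0.0018  1.1982 -1.396 ]
bar [0.593  0.2405 0.2321]
t [-21.2 205.8 -40.7] w [ 1.295  0.002 -0.004] rows>= 8.6 grasp 29.95 [0.6037 0.031  0.2984] 0.553
```

Emit:
apply_moves(
  plan="-40 206 -41 1.3 0 0;-40 206 -41 1.3 0 0;-40 206 -41 1.3 0 0;-40 206 -41 1.3 0 0;-40 206 -41 1.3 0 0;-40 206 -41 1.3 0 0;-40 206 -41 1.3 0 0;-40 206 -41 1.3 0 0",
  grip=-0.1,
)

```text
time: 30.8
ee_pos: [0.595, 0.2413, 0.3458]
tcp_rot: [[0.013, 0.971, 0.24], [0.003, 0.24, -0.971], [-1.0, 0.013, 0.0]]
contact_force: [-0.3, 0.3, -0.9]
finger_gap: 0.451
```

Emit:
apply_moves(
  plan="0 0 0 0.05 0 0;0 0 0 0.05 0 0",
)

```text
time: 31.0
ee_pos: [0.5948, 0.2414, 0.3461]
tcp_rot: [[0.014, 0.982, 0.191], [0.003, 0.191, -0.982], [-1.0, 0.014, -0.001]]
contact_force: [0.3, -0.0, -0.6]
finger_gap: 0.451
```

```bash
python3 -c "
from h import *
go([.593,.2405,.216],7.5)
f,c=grab('wrist','w10');t,_=grab('top','t8');print(proj(c,np.array([.593,.2405,.2321])))
a=cv2.resize(t[165:315,300:430],None,fx=3,fy=3,interpolation=cv2.INTER_CUBIC)
o=np.zeros((480,800,3),np.uint8);o[:450,:390]=a;o[:,390:]=f[:,110:520];cv2.imwrite('pics/v10.png',o)
"
```

```text
t [130.1  -3.8   0.6] w [ 0.061 -0.001 -0.014] rows>= 2.6 grasp 31.0 [0.5948 0.2414 0.3461] 0.451
[311.8712 232.4748]
```

View pics/v10.png

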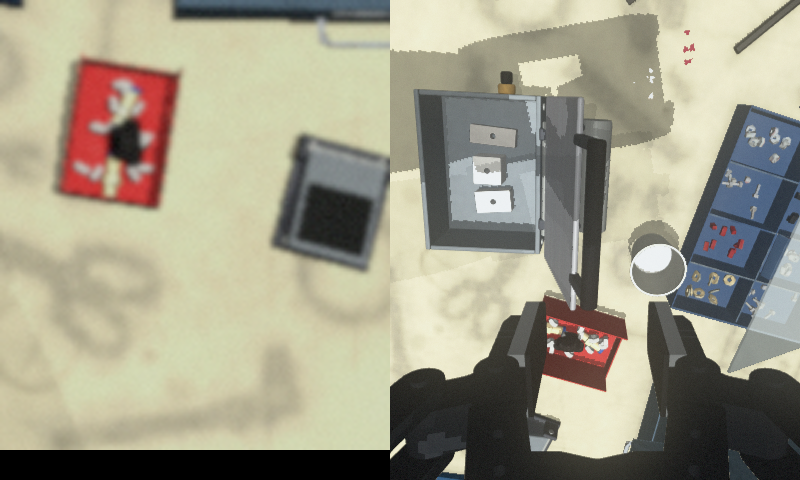

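Knob and fittings are in the bin and all three blocks in the box. The bar's middle is at (591,220), as projected. Going down to take the bar.

Emit:
apply_moves(
  plan="0 -2 0 0.06 0 0;50 -2 0 0.06 0 -0.014;90 -3 0 0.06 0 -0.014;120 -4 0 0.06 0 -0.014;130 -4 0 0.06 0 -0.014;130 -4 0 0.06 0 -0.014;130 -4 0 0.06 0 -0.014",
)

```text
time: 31.8
ee_pos: [0.5938, 0.2413, 0.2176]
tcp_rot: [[0.002, 0.991, 0.134], [0.002, 0.134, -0.991], [-1.0, 0.002, -0.001]]
contact_force: [-0.0, -0.0, -0.3]
finger_gap: 0.451
```

Emit:
apply_moves(
  plan="0 0 0 0 0 0;0 0 0 0 0 0;0 0 0 0 0 0;0 0 0 0 0 0",
  grip=-1,
  force=25,
)

```text
time: 32.2
ee_pos: [0.5935, 0.2415, 0.2199]
tcp_rot: [[0.002, 0.991, 0.134], [0.002, 0.134, -0.991], [-1.0, 0.002, -0.002]]
contact_force: [-6.5, -1.0, 9.2]
finger_gap: 0.134
```

```bash
python3 -c "
from h import *
s=robot.observe();p=s['ee_pos'];print(p,s['finger_gap'],s['contact_force'])
e=np.array([np.cos(np.radians(7.5)),np.sin(np.radians(7.5)),0]);z=np.array([0,0,1.])
B=lambda t:.166*(-np.cos(t)*e+np.sin(t)*z)
for t in np.arange(1.7,-.01,-.15): print(round(t,2),np.round(s['tcp_rot'].T@(B(t)-B(1.85))*1000,1))
"
```

```text
[0.5935 0.2415 0.2199] 0.13360572013984737 [-6.4644 -0.9893  9.1662]
1.7 [ -5.1 -24.3  -0.1]
1.55 [ -6.5 -49.2  -0.2]
1.4 [ -4.2 -74.   -0.3]
1.25 [  1.8 -98.1  -0.3]
1.1 [  11.3 -121.1   -0.4]
0.95 [  24.2 -142.4   -0.4]
0.8 [  40.1 -161.5   -0.5]
0.65 [  58.7 -178.    -0.5]
0.5 [  79.5 -191.6   -0.5]
0.35 [ 102.1 -201.9   -0.5]
0.2 [ 126.1 -208.8   -0.4]
0.05 [ 150.7 -211.9   -0.4]
```

Emit:
apply_moves(
  plan="-5 -24 0 0 0 0;-6 -49 0 0 0 0;-4 -74 0 0 0 0;2 -98 0 0 0 0;11 -121 0 0 0 0;24 -142 0 0 0 0;40 -161 0 0 0 0;40 -161 0 0 0 0",
)

```text
time: 33.0
ee_pos: [0.4318, 0.2195, 0.1791]
tcp_rot: [[0.0, 0.991, 0.135], [0.002, 0.135, -0.991], [-1.0, 0.0, -0.002]]
contact_force: [-5.0, -2.2, 4.6]
finger_gap: 0.126
```

```bash
python3 -c "
from h import *
s=robot.observe();p=s['ee_pos'];print(p,s['finger_gap'],s['contact_force'])
e=np.array([np.cos(np.radians(7.5)),np.sin(np.radians(7.5)),0]);z=np.array([0,0,1.])
B=lambda t:.166*(-np.cos(t)*e+np.sin(t)*z); p0=np.array([.5935,.2415,.2199])-B(1.85)
d=p-p0;print('th',np.arctan2(d[2],-d@e))
for t in (.7,.6,.5,.4,.3,.2,.1,.0): print(round(t,2),np.round(s['tcp_rot'].T@(B(t)+p0-p)*1000,1))
"
```

```text
[0.4318 0.2195 0.1791] 0.12643793447164384 [-5.0486 -2.2414  4.6333]
th 0.7907714062345734
0.7 [11.8 -9.5 -0.7]
0.6 [ 25.  -19.5  -0.7]
0.5 [ 39.1 -28.2  -0.8]
0.4 [ 54.1 -35.4  -0.8]
0.3 [ 69.7 -41.1  -0.8]
0.2 [ 85.7 -45.2  -0.7]
0.1 [102.2 -47.7  -0.7]
0.0 [118.7 -48.6  -0.7]
```

Emit:
apply_moves(
  plan="12 -9 -1 0 0 0;25 -19 -1 0 0 0;39 -28 -1 0 0 0;54 -35 -1 0 0 0;70 -41 -1 0 0 0;86 -45 -1 0 0 0;102 -48 -1 0 0 0;118 -49 -1 0 0 0",
)

```text
time: 33.8
ee_pos: [0.3835, 0.2136, 0.0611]
tcp_rot: [[-0.0, 0.991, 0.135], [0.0, 0.135, -0.991], [-1.0, -0.0, -0.0]]
contact_force: [-1.7, -5.7, 1.5]
finger_gap: 0.125
```

Emit:
apply_moves(
  plan="4 0 0 0 0 0;4 0 0 0 0 0;4 0 0 0 0 0",
)

```text
time: 34.1
ee_pos: [0.3835, 0.2136, 0.0578]
tcp_rot: [[-0.003, 0.991, 0.135], [-0.0, 0.135, -0.991], [-1.0, -0.003, 0.0]]
contact_force: [-5.9, -1.3, 4.1]
finger_gap: 0.126
```

Emit:
apply_moves(
  plan="0 0 0 0 0 0;0 0 0 0 0 0;0 0 0 0 0 0;-40 0 0 0 0 0;-90 0 0 0 0 0;-140 0 0 0 0 0;-180 0 0 0 0 0",
  grip=-0.3,
)

```text
time: 34.8
ee_pos: [0.3846, 0.214, 0.2409]
tcp_rot: [[-0.0, 0.991, 0.135], [0.001, 0.135, -0.991], [-1.0, -0.0, -0.001]]
contact_force: [0.7, 1.1, -0.3]
finger_gap: 0.347
```

```bash
python3 -c "
from h import *
f,c=grab('side','s2')
c=robot.get_calibration('top')
# pedal from top0: base plate outline & pad
t=cv2.imread('pics/t8.png')
rects(t,c,K[0],(179,255,60),.045,[.55,-.14],100)
import numpy as np
for q in [(627,145),(727,172),(695,287),(598,262)]: print(ray('top',205+q[0]/3.2,165+q[1]/3.2,.02))
go([.55,-.14,.2])
"
```

```text
349 [411. 238.] c [ 0.5443 -0.1386] size [42.8 50. ] long deg 77.04735687256309
[ 0.6109 -0.1166  0.02  ]
[ 0.5921 -0.1916  0.02  ]
[ 0.5058 -0.1685  0.02  ]
[ 0.523  -0.0961  0.02  ]
t [ 45.8 112.4 374.4] w [0. 0. 0.] rows>= 7.9 grasp 34.85 [0.3876 0.2155 0.2464] 0.347
```

View pics/s2.png

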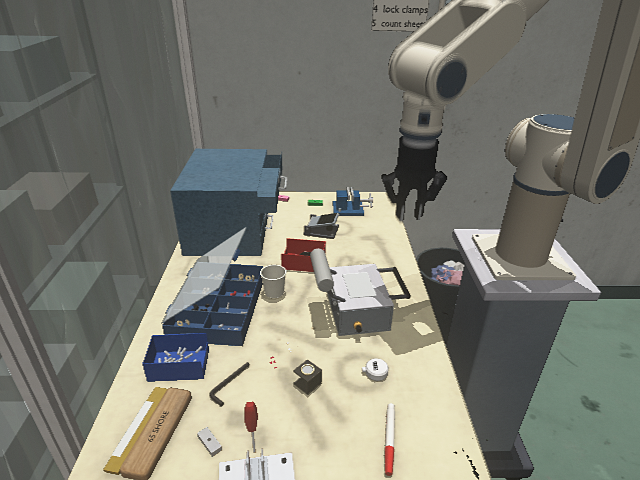

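The lid is shut (side view (360,285)) and the bystanders are unmoved. On to the pedal, fingers shut.

```bash
python3 -c "
from h import *
go([.537,-.138,.11],-13)
"
```

```text
t [135.8  99.1 371. ] w [ 0.363 -0.005 -0.008] rows>= 8.1 grasp 34.85 [0.3876 0.2155 0.2464] 0.347
```

Emit:
apply_moves(
  plan="0 99 371 0.36 0 0;0 99 371 0.36 0 0;0 99 371 0.36 0 0;0 99 371 0.36 0 0;0 99 371 0.36 0 0;50 99 371 0.36 0 0;100 99 371 0.36 0 0;136 99 371 0.36 0 0",
  grip=-1,
)

```text
time: 35.65
ee_pos: [0.5298, -0.1193, 0.1499]
tcp_rot: [[0.013, 0.974, -0.224], [0.003, -0.224, -0.975], [-1.0, 0.012, -0.006]]
contact_force: [-0.3, 0.8, -0.4]
finger_gap: -0.0
```

```bash
python3 -c "
from h import *
go([.537,-.138,.055],-13)
f,c=grab('wrist','w11');print(proj(c,np.array([.537,-.138,.047])))
cv2.imwrite('pics/w11c.png',f[100:,100:540])
"
```

```text
t [94.9 10.  17.3] w [ 0.001 -0.006 -0.012] rows>= 1.9 grasp 35.65 [ 0.5298 -0.1193  0.1499] -0.0
[332.6848 262.8481]
```

View pics/w11c.png

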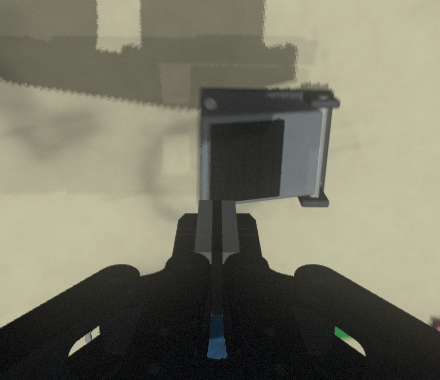

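The pad spans crop x 210–282, y 122–198. The target (233,163) lies on it, on the middle line. Pressing in steps.

Emit:
apply_moves(
  plan="40 10 17 0 0 0;80 11 18 0 -0.006 -0.012;95 11 18 0 -0.006 -0.012;95 11 18 0 -0.006 -0.012;95 11 18 0 -0.006 -0.012",
)

```text
time: 36.2
ee_pos: [0.5337, -0.1396, 0.0475]
tcp_rot: [[-0.011, 0.974, -0.224], [0.002, -0.224, -0.975], [-1.0, -0.011, 0.0]]
contact_force: [-2.4, -0.3, 4.0]
finger_gap: 0.002
```

Emit:
apply_moves(
  plan="6 0 0 0 0 0;12 0 0 0 0 0;18 0 0 0 0 0;22 0 0 0 0 0;22 0 0 0 0 0;22 0 0 0 0 0",
)

```text
time: 36.8
ee_pos: [0.5337, -0.139, 0.0304]
tcp_rot: [[-0.009, 0.975, -0.224], [0.002, -0.224, -0.975], [-1.0, -0.009, 0.0]]
contact_force: [-12.8, 1.8, 33.9]
finger_gap: 0.003
```

At the stop (z 0.030, 34 N against the spring's 13 N). Holding well over a second.

Emit:
apply_moves(
  plan="4 0 0 0 0 0;4 0 0 0 0 0;4 0 0 0 0 0;4 0 0 0 0 0;4 0 0 0 0 0;4 0 0 0 0 0;4 0 0 0 0 0;4 0 0 0 0 0",
)

```text
time: 37.6
ee_pos: [0.5338, -0.139, 0.0306]
tcp_rot: [[-0.008, 0.975, -0.223], [0.001, -0.223, -0.975], [-1.0, -0.008, 0.001]]
contact_force: [-10.9, -2.2, 25.7]
finger_gap: -0.003
```

Emit:
apply_moves(
  plan="4 0 0 0 0 0;4 0 0 0 0 0;4 0 0 0 0 0;4 0 0 0 0 0;4 0 0 0 0 0;4 0 0 0 0 0;4 0 0 0 0 0;4 0 0 0 0 0",
)

```text
time: 38.4
ee_pos: [0.5337, -0.1389, 0.0307]
tcp_rot: [[-0.007, 0.975, -0.222], [0.0, -0.222, -0.975], [-1.0, -0.006, 0.001]]
contact_force: [-10.5, -2.1, 24.4]
finger_gap: 0.001
```

Emit:
apply_moves(
  plan="-10 0 0 0 0 0;-20 0 0 0 0 0;-50 0 0 0 0 0;-100 0 0 0 0 0;-150 0 0 0 0 0;-180 0 -20 0 0 0;-180 0 -60 0 0 0;-180 0 -60 0 0 0",
)

```text
time: 39.2
ee_pos: [0.5497, -0.0771, 0.2138]
tcp_rot: [[-0.001, 0.976, -0.219], [0.001, -0.219, -0.976], [-1.0, -0.001, -0.001]]
contact_force: [-0.3, -0.3, -0.4]
finger_gap: 0.002
```

```bash
python3 -c "
from h import *
t,c=grab('top','t9');s,_=grab('side','s3')
a=cv2.resize(t[145:320,130:450],None,fx=2.5,fy=2.5,interpolation=cv2.INTER_CUBIC)[:437];cv2.imwrite('pics/v11.png',a)
"
```

```text
(no output)
```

The viewer's limit is reached, so the last check is numeric: compare the bystanders, lid, pedal and bin with the first picture.

```bash
python3 -c "
from h import *
a=cv2.imread('pics/top0.png');b=cv2.imread('pics/t9.png');v=cv2.imread('pics/t8.png');s0=cv2.imread('pics/side0.png');s3=cv2.imread('pics/s3.png')
g=lambda i:cv2.cvtColor(i,cv2.COLOR_BGR2GRAY).astype(np.float32)
def ps(n,A,B,x0,y0,x1,y1):
    (d,r)=cv2.phaseCorrelate(g(A[y0:y1,x0:x1]),g(B[y0:y1,x0:x1]),cv2.createHanningWindow((x1-x0,y1-y0),5));print(n,np.round(d,2),round(r,2),'mean diff',np.abs(g(A[y0:y1,x0:x1])-g(B[y0:y1,x0:x1])).mean().round(1))
ps('cup',a,b,265,158,307,200);ps('loupe',a,b,148,195,182,227);ps('counter',a,b,158,252,194,286)
ps('lid',a,b,212,205,295,312);ps('cup side',s0,s3,255,258,292,306);ps('lid side',s0,s3,300,240,415,340);ps('pedal side',s0,s3,300,205,345,240)
ps('loupe side',s0,s3,288,355,328,396);ps('counter side',s0,s3,355,352,395,386);ps('bin vs t8',v,b,312,178,368,240)
rects(b,robot.get_calibration('top'),K[0],K[1],.02,[.608,.03],40)
print(robot.observe()['time'])
"
```

```text
cup [0.45 0.46] 0.88 mean diff 2.8
loupe [0.02 0.01] 0.9 mean diff 2.7
counter [ 0.06 -0.07] 0.94 mean diff 3.1
lid [-0.04 -0.03] 0.99 mean diff 3.0
cup side [-0.   -0.01] 1.0 mean diff 1.1
lid side [-0.01 -0.02] 0.8 mean diff 14.2
pedal side [ 0.45 -0.  ] 0.98 mean diff 3.1
loupe side [-0.03  0.51] 1.0 mean diff 1.1
counter side [-0.    0.01] 1.0 mean diff 1.0
bin vs t8 [-0.08 -0.31] 0.79 mean diff 22.9
99 [342. 212.] c [0.604  0.0242] size [33.6 23.9] long deg 1.0684904842100393
39.3
```

```bash
python3 -c "
from plant import robot
print(robot.sign_off())"
```

```text
the job is handed in; nothing more can be done
None
```

The job is done and handed in at about 39 s of the 192 s allowed; no verdict was reported.

- **Box:** I opened the lid until it rested by itself, dropped block_flat, block_mid and block_cube in, and shut it. I saw all three inside just before shutting it.
- **Pedal:** with the lid shut, I pressed the pedal to its stop. The pad was at 30.5 mm with 24–34 N on it, held for about 1.6 s, then let go and the arm moved clear.
- **Parts bin:** both fittings and the star knob were seen in it.

I had used all 16 picture views before the end, so the last check compared images numerically:

- **Lid and pedal:** the lid matches its shut view, and the pedal matches its start view.
- **Bystanders:** cup, loupe and counter are within about half a pixel of where they stood. That is about 1 mm in the top view.
- **Bin:** it has not shifted and the knob still shows inside. Brightness differed noticeably around the bin, and around the lid in the side view; I put that down to arm shadow but could not look again to confirm it.

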